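Balance the centrifuge rotor

TASK

The six-bucket rotor already holds a tall tube, a white bottle and a short vial. Balance it for the spin: directly across the rotor from each of them, stand another container of the same kind in the empty bucket - the loose tube and the loose white bottle from the bench, and the front vial of the sloped lane, so that the two behind it roll down to the stop and stay in the lane. Lower each one upright right to the bottom of its bucket before letting go, and leave the three that are already loaded where they are.

Things in the scene. Friction and masses are not known exactly. Their poses are not given: they have to be found in the camera images.
- rotor: bare aluminium centrifuge rotor on a grey stand, fixed, 214 mm across, centre knob 94 mm high. Origin on its axis at bench height, z up, any yaw. Six upright round buckets on an 80 mm radius at 0, 60 .. 300 degrees from its x axis; bore 38 mm wide (mouth 45 mm); mouth 82 mm, flat bottom 46 mm above the bench. Every other bucket is loaded; straight across from each of these is an empty one
- lane: sloped aluminium channel, fixed, floor of free white rollers. Origin at bench height below the front vial's seat; x points up the lane, away from the stop. Roller tops rise 9 degrees along +x, 34 mm above the bench at the origin. Channel 31 mm wide; side walls 22, stop 34 mm above the rollers. Two wires just over the caps behind the front vial hold the rest upright; they roll down by themselves
- tube_in: tall clear screw-cap tube already in the rotor: 28 mm across, 116 mm high, cap 34 mm across above 103 mm. Origin at the centre of its underside, z along its axis
- bottle_in: white plastic sample bottle already in the rotor: 28 mm across, 84 mm high, straight up to 66 mm, above it a white 26 mm cap. Origin at the centre of its underside, z along its axis
- vial_in: short brown vial already in the rotor: 28 mm across up to 50 mm, above it a black 24 mm cap, 62 mm high in all. Origin at the centre of its underside, z along its axis
- tube_out: tall clear screw-cap tube standing on the bench, same as tube_in, 0.06 kg. Origin at the centre of its underside, z along its axis
- bottle_out: white plastic sample bottle standing on the bench, same as bottle_in, 0.035 kg. Origin at the centre of its underside, z along its axis
- vial_a: front (lowest) vial in the lane, against the stop, same as vial_in, 0.08 kg, square to the rollers and so leaning 9 degrees. Origin at the centre of its underside, z along its axis
- vial_b: second vial in the lane, touching the first, otherwise the same
- vial_c: third (highest) vial in the lane, touching the second, otherwise the same

How it is judged:
By the outcome, as a careful person would: the job done as asked, in the order asked, and still so for the second after the job is handed in, with the robot touching nothing.
It also fails if it takes over 74 s, if anything falls off the work surface, if the arm or the gripper's body presses on something with over 40 N, if the wrist force passes 120 N, or if a joint passes its speed limit or range.

ROBOT

A 6-joint arm with a two-finger parallel gripper is mounted at the origin on a cart in front of the work surface, level with it; the furniture and walls round the work are solid. World frame = base frame: x ahead of the robot, y to its left, z up, the work surface at z = 0. Lengths are in m, angles in degrees, forces in N, time in s.
With the tool pointing down it reaches from about 0.35 to 0.875 m from the base axis. Payload 4.2 kg.
Tool frame: the origin (TCP) lies midway between the tips of the shut fingers; the grasp point (between the pads) lies 19 mm behind it (r.pinch_z is the distance from the TCP to the grasp point, in m); z points along the fingers, y is the line along which they close (so a half turn about z gives the same grasp; the last joint's range is limited). The gripper opens to 87 mm and grips with 3 to 60 N. Pads are 19 mm wide; open, the fingers measure 117 mm over their backs; the gripper's body (75 mm by 190 mm) begins 51 mm behind the grasp point.
Start: joints at [-51.876, 22.042, 0.453, 0, -68.411, -14.817], TCP at [0.247, -0.574, 0.223] pointing down, gripper open.
Joint ranges: [-179.83, 179.83], [-69.29, 118.12], [-61.27, 80.66], [-181.25, 117.63], [-171.15, -9.14], [-177.46, 177.46]. Speed limits (degrees/s): [159.86, 159.86, 180, 180, 180, 180].

INTERFACE

Orientations are given as a 3x3 rotation matrix whose columns are the frame's x, y, z axes.
In Python, from station import r, imaging, models gives the robot as it stands. The module is installed in compiled form; this text tells all that it offers.
- The arm moves only by the tool apply_moves, never from a script. Its argument "moves" is a list of rows, each a list of 2 entries, a list of its own where there are three numbers: the shift along the tool's x, y, z in m, then the turn about the tool's z in degrees. A call has 1 to 5 rows; each row shifts and turns the commanded pose from where the row before left it, along the tool's axes as they then stand; what a row does not reach is not made up. A row lasts 1/12 s, in which the tool goes at most 41.7 mm and 7.16 degrees, less where a joint would pass 70% of its speed; a pose out of reach is approached as far as the arm can. A call is refused whole if a number of a shift passes 0.0417 or a number of a turn 7.16, either way. A call with a gripper value outside its range is refused whole. "hand" is the finger opening in m, from 0 to 0.087, set as the call begins (left out, the last holds). The fingers move at their own pace and stop on an object; the grip force is fixed at half the most. Time passes only in rows, so rows that do not move let the fingers close. It gives the time, the measured TCP pose, the force, the opening and the grip force at its end, in the units of the state.
- r.sense(): the state, without advancing time (a new reading comes with each control period).
- imaging.capture(name): name is "side" or "top"; returns a dict with "frame" (420x560x3 uint8, blue, green, red), "intrinsics" (3x3 intrinsics, pixels), "eye" and "orientation" of the camera in the world. Camera axes: x right, y down, z forward; pixel columns grow to the right and rows downward; lengths in m; the calibration is good to about 2 mm. A picture is of the moment at which its call begins. There is no depth.
- r.finish_job(): hands the job in; it is judged then, once.
Trained networks look in a picture, given as the dict that the camera call returned (one of the last four; its "shot" number tells which), for a name from the list of things; names that differ only in an ending like _2 or _b are one class to them, and where a whole thing is asked for, a point or a joint stands for the part that bears it (a point fixed in the world has none). Each returns a list of dicts, best first, with "confidence" (0 to 1); they miss things now and then, are a little off and sometimes report something else, mostly with a low value. They report only what shows in the picture. A call takes as long as a camera call.
- models.cut_out(picture, target): "region" (420x560 bool, what is visible of it) and "extent" ([left, top, width, height] as shares, 0 to 1, of the picture: columns of its width, rows of its height, round what is visible of it).
- models.place_of(picture, target): "at" ([column, row] as shares, 0 to 1, of the picture: columns of its width, rows of its height: a listed point, or the origin of a listed thing).
The state is a dict: "time_s": time; "joints": joint angles; "joint_velocities": joint speeds; "effort": joint torques, N m; "tcp_pos": TCP position; "ee_rot": TCP orientation; "wrist_force": force on the tool from outside, world axes, zero at the start; "moment": the same for the moment, N m; "gripper_width": opening from 0.0 (shut) to 1.0 (fully open); "gripper_force": force on a finger pad.
Only numpy, scipy, OpenCV 4.12 (cv2) and the standard library are available. Lean on these libraries where they do the work, as an engineer would, in place of code of your own. Each camera call takes 0.05 s, during which the arm holds its last target. There are 200 camera calls.

## Working session

There is one attempt and no reset: what is moved stays moved. The work goes in short steps, Python scripts to look and compute and a tool call to move; the robot and the scene stay as the last step left them, time stands still between calls to the robot, and variables do not carry over. Pictures are saved under pics/ and viewed, at most 14 in all, crops included, and the job is handed in when it is done.

Besides the shell and the picture viewer there is one more tool, called after ">>>" in YAML: its name, and indented under it one key for each argument. apply_moves: Moves the arm, as the interface text tells. Its arguments: {"type":"object","properties":{"moves":{"type":"array"},"hand":{"type":"number"}},"required":["moves"]}

```bash
mkdir -p pics
cat > h.py <<'E'
import numpy as np, cv2
from station import r, imaging, models
def P(c):
    K=np.array(c["intrinsics"]);R=np.array(c["orientation"]);e=np.array(c["eye"]);return K,R,e
def ray(c,px):
    K,R,e=P(c); d=R@np.linalg.solve(K,[px[0],px[1],1]); return e,d/np.linalg.norm(d)
def proj(c,p):
    K,R,e=P(c); q=K@(R.T@(np.array(p)-e)); return q[:2]/q[2]
def tri(obs):
    A=np.zeros((3,3));b=np.zeros(3)
    for c,px in obs:
        e,d=ray(c,px);M=np.eye(3)-np.outer(d,d);A+=M;b+=M@e
    x=np.linalg.solve(A,b)
    return x,[np.linalg.norm(proj(c,x)-px).round(1) for c,px in obs]
def at(c,h):
    e,d=None,None
E
cat > a.py <<'E'
from h import *
s=r.sense();print({k:np.round(v,3).tolist() for k,v in s.items()}, r.pinch_z)
cs={n:imaging.capture(n) for n in("side","top")}
for n,c in cs.items():
    cv2.imwrite(f"pics/{n}0.png",c["frame"]);print(n,np.round(c["eye"],3),np.round(c["orientation"],3).tolist(),np.round(c["intrinsics"],1).tolist())
    for t in "rotor lane tube_in bottle_in vial_in tube_out bottle_out vial_a vial_b vial_c".split():
        for f in("place","cut"):
            L=models.place_of(c,t) if f=="place" else models.cut_out(c,t)
            print(t,f,[(round(o["confidence"],2),(np.array(o["at"])*[560,420] if f=="place" else np.array(o["extent"])*[560,420,560,420]).round(1).tolist()) for o in L[:5]])
E
python3 a.py
```

```text
{'time_s': 0.0, 'joints': [-51.877, 22.091, 0.381, -0.029, -68.41, -14.815], 'joint_velocities': [-0.033, -0.016, 0.021, -0.052, -0.094, 0.008], 'effort': [0.001, -39.066, 18.741, 4.22, 0.011, -0.0], 'tcp_pos': [0.247, -0.573, 0.221], 'ee_rot': [[-0.918, -0.395, -0.001], [-0.395, 0.918, 0.002], [0.0, 0.002, -1.0]], 'wrist_force': [0.328, 0.083, -0.107], 'moment': [0.004, 0.003, 0.005], 'gripper_force': 0.0, 'gripper_width': 1.001} 0.0187
side [0.301 0.712 0.487] [[-0.939, -0.184, 0.29], [-0.343, 0.473, -0.812], [0.013, -0.862, -0.507]] [[401.3, 0.0, 278.0], [0.0, 401.3, 205.7], [0.0, 0.0, 1.0]]
rotor place [(0.63, [258.5, 236.8]), (0.25, [245.6, 198.8])]
rotor cut [(0.69, [209.8, 183.6, 100.8, 75.8])]
lane place [(0.77, [256.2, 313.6]), (0.43, [235.1, 296.6]), (0.16, [246.2, 198.9])]
lane cut []
tube_in place [(0.73, [250.4, 202.1]), (0.31, [235.7, 296.6]), (0.15, [218.5, 295.7])]
tube_in cut [(0.71, [239.0, 150.0, 13.3, 43.7]), (0.45, [230.3, 263.5, 20.7, 31.9])]
bottle_in place [(0.77, [231.0, 234.4]), (0.37, [344.6, 187.9])]
bottle_in cut [(0.88, [219.6, 195.2, 18.8, 28.5])]
vial_
[... 1585 characters left out ...]
 222.4]), (0.54, [151.2, 197.3]), (0.46, [154.6, 209.2])]
vial_a cut [(0.76, [149.9, 219.0, 14.3, 10.3]), (0.68, [143.8, 192.6, 13.5, 7.4]), (0.56, [145.2, 204.2, 13.0, 15.2]), (0.21, [205.5, 136.0, 102.8, 101.8])]
vial_b place [(0.63, [156.6, 222.4]), (0.54, [151.2, 197.3]), (0.46, [154.6, 209.2])]
vial_b cut [(0.76, [149.9, 219.0, 14.3, 10.3]), (0.68, [143.8, 192.6, 13.5, 7.4]), (0.56, [145.2, 204.2, 13.0, 15.2]), (0.21, [205.5, 136.0, 102.8, 101.8])]
vial_c place [(0.63, [156.6, 222.4]), (0.54, [151.2, 197.3]), (0.46, [154.6, 209.2])]
vial_c cut [(0.76, [149.9, 219.0, 14.3, 10.3]), (0.68, [143.8, 192.6, 13.5, 7.4]), (0.56, [145.2, 204.2, 13.0, 15.2]), (0.21, [205.5, 136.0, 102.8, 101.8])]
```

View pictures.

Run:
```python
import cv2
a=cv2.imread("pics/top0.png")[110:280,120:440];cv2.imwrite("pics/topc.png",cv2.resize(a,(800,425),interpolation=cv2.INTER_CUBIC))
a=cv2.imread("pics/side0.png")[130:330,180:380];cv2.imwrite("pics/sidec.png",cv2.resize(a,(600,600),interpolation=cv2.INTER_CUBIC))
```

```text
(no output)
```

View pics/topc.png

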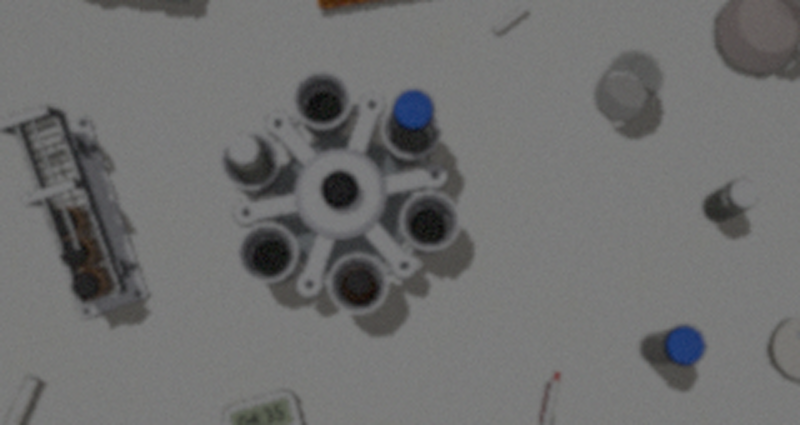

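View pics/sidec.png

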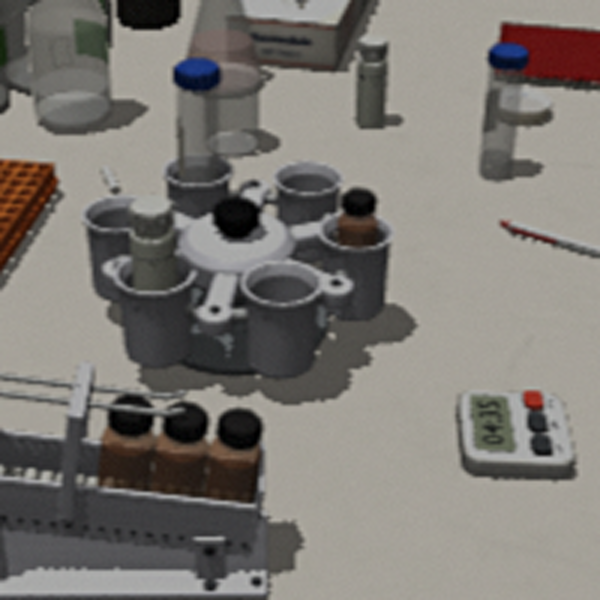

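View pics/side0.png

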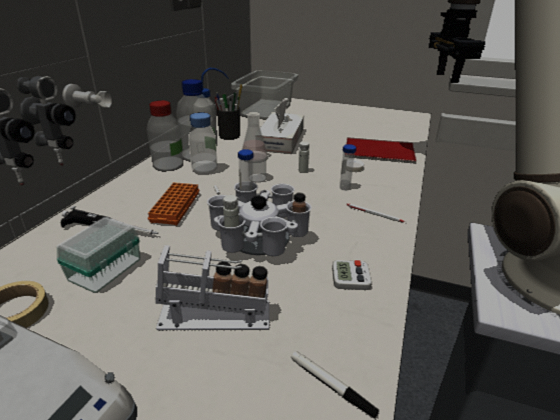

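```bash
cat > b.py <<'E'
from h import *
from scipy.optimize import least_squares
T=imaging.capture("top");S=imaging.capture("side")
t=lambda x,y:np.array([x/2.5+120-.3,y/2.5+110-.3]); s=lambda x,y:np.array([x/3+180-.33,y/3+130-.33])
for n,a,b in [("tube_out cap",t(685,345),s(509,50)),("bottle_out cap",t(741,193),s(373,45)),("vial_a cap",t(86,284),s(240,418)),("tube_in cap",t(413,108),s(197,69)),("knob",t(340,188),s(238,205)),("vial_in cap",t(360,291),s(359,196)),("bottle_in cap",t(243,152),s(151,207)),("vial_b cap",t(76,254),s(185,412))]:
    x,e=tri([(T,a),(S,b)]);print(n,x.round(4),e)
# rotor fit
top=[(411,133),(429,220),(358,283),(269,252),(251,160),(323,102)]
sid=[(198,178),(308,182),(355,236),(283,285),(156,277),(127,214)]
def pts(p):
    return [[p[0]+.08*np.cos(p[2]-k*np.pi/3),p[1]+.08*np.sin(p[2]-k*np.pi/3),p[3]] for k in range(6)]
def f(p,w=(1,1)):
    q=pts(p);return np.r_[np.array([proj(T,a)-t(*u) for a,u in zip(q,top)]).ravel()*w[0],np.array([proj(S,a)-s(*u) for a,u in zip(q,sid)]).ravel()*w[1]]
for w in((1,1),(1,.01)):
  o=least_squares(f,[.46,.08,.0,.082],args=(w,),loss="soft_l1") if 0 else min((least_squares(f,[.46,.08,y0,.082],args=(w,)) for y0 in np.arange(6)),key=lambda o:o.cost)
  print("rotor",o.x.round(4),np.degrees(o.x[2]).round(1));print(o.fun.round(1).reshape(2,6,2).tolist())
  if w==(1,1):
    for k,q in enumerate(pts(o.x)):print("tube B vial C bottle A".split()[k],np.round(q,4))
E
python3 b.py
```

```text
tube_out cap [ 0.4483 -0.2135  0.1159] [np.float64(0.1), np.float64(0.1)]
bottle_out cap [ 0.5801 -0.2711  0.0792] [np.float64(0.2), np.float64(0.2)]
vial_a cap [0.4852 0.2733 0.0951] [np.float64(0.1), np.float64(0.1)]
tube_in cap [0.6247 0.0116 0.1602] [np.float64(0.3), np.float64(0.3)]
knob [0.571  0.0692 0.094 ] [np.float64(0.1), np.float64(0.2)]
vial_in cap [0.4889 0.0504 0.1071] [np.float64(1.9), np.float64(2.0)]
bottle_in cap [0.5934 0.1469 0.1284] [np.float64(0.7), np.float64(0.7)]
vial_b cap [0.5102 0.2824 0.0984] [np.float64(0.6), np.float64(0.8)]
rotor [0.571  0.0694 5.458  0.0778] 312.7
[[[0.4, -0.9], [0.5, 0.9], [0.1, 0.5], [-0.4, 0.5], [0.1, 0.3], [0.1, -0.6]], [[0.4, -1.3], [0.3, -0.0], [0.5, -0.2], [-0.1, 0.7], [-0.1, -0.1], [-2.0, 1.1]]]
tube [0.6253 0.0106 0.0778]
B [ 0.5473 -0.007   0.0778]
vial [0.493  0.0518 0.0778]
C [0.5168 0.1282 0.0778]
bottle [0.5948 0.1458 0.0778]
A [0.6491 0.087  0.0778]
rotor [0.5735 0.0703 5.458  0.0643] 312.7
[[[-0.1, -0.7], [-0.1, 0.6], [-0.1, -0.1], [-0.1, 0.0], [0.4, 0.4], [0.0, -0.2]], [[-0.0, 0.0], [-0.0, 0.1], [-0.0, 0.1], [-0.0, 0.1], [-0.0, 0.1], [-0.0, 0.1]]]
```

```bash
cat > g.py <<'E'
import sys
from h import *
# g.py x y z yaw(of tool y): go deltas in tool frame after turning
x,y,z,w=map(float,sys.argv[1:5]); s=r.sense();p=np.array(s["tcp_pos"]);R=np.array(s["ee_rot"])
c=np.degrees(np.arctan2(R[1,1],R[0,1])); d=np.radians(w); Y=np.array([np.cos(d),np.sin(d)]);X=np.array([-Y[1],Y[0]])
D=np.array([x,y,z])-p
print("t",round(s["time_s"],2),"tcp",p.round(4),"yaw",c.round(2),"| turn first",-(((w-c)+180)%360-180).round(2),"dx %.4f dy %.4f dz %.4f"%(X@D[:2],Y@D[:2],-D[2]),"w",round(s["gripper_width"]*87,1),"f",round(s["gripper_force"],1),np.round(s["wrist_force"],1),"j6",round(s["joints"][5],1))
E
sed -i 's/X=np.array(\[-Y\[1\],Y\[0\]\])/X=np.array([-Y[1],Y[0]])/' g.py
python3 - <<'E'
import numpy as np
d=np.radians(113.3);Y=np.array([np.cos(d),np.sin(d)]);print(-Y[1],Y[0])
E
python3 g.py .448 -.2135 .16 132.7
```

```text
-0.9184463813430872 -0.3955455025629649
t 2.2 tcp [ 0.2473 -0.574   0.2226] yaw 113.31 | turn first -19.39 dx -0.3919 dy 0.1288 dz 0.0626 w 87.1 f 0.0 [ 0.6  0.4 -0. ] j6 -14.8
```

>>> apply_moves:
  moves:
    - [[0,0,0],-6.5]
    - [[0,0,0],-6.5]
    - [[0,0,0],-6.4]
    - [[-0.039,0.0128,0],0]
    - [[-0.039,0.0128,0],0]
  hand: 0.06

```text
time_s: 2.62
tcp_pos: [0.2867, -0.5025, 0.2217]
ee_rot: [[-0.737, -0.675, -0.001], [-0.675, 0.737, 0.0], [0.0, 0.001, -1.0]]
wrist_force: [0.6, 0.7, -0.4]
gripper_width: 0.732
gripper_force: 0.0
```

>>> apply_moves:
  moves:
    - [[-0.039,0.0128,0],0]
    - [[-0.039,0.0128,0],0]
    - [[-0.039,0.0128,0],0]
    - [[-0.039,0.0128,0],0]
    - [[-0.039,0.0128,0],0]

```text
time_s: 3.03
tcp_pos: [0.3877, -0.3212, 0.2229]
ee_rot: [[-0.735, -0.678, 0.001], [-0.678, 0.735, -0.0], [-0.0, -0.001, -1.0]]
wrist_force: [1.1, -0.2, -0.5]
gripper_width: 0.684
gripper_force: 0.0
```

>>> apply_moves:
  moves:
    - [[-0.039,0.0128,0],0]
    - [[-0.039,0.0128,0],0]
    - [[-0.039,0.0128,0],0]
    - [[0,0,0],0]
    - [[0,0,0],0]

```text
time_s: 3.45
tcp_pos: [0.4481, -0.2136, 0.2228]
ee_rot: [[-0.732, -0.682, 0.0], [-0.682, 0.732, -0.0], [-0.0, -0.0, -1.0]]
wrist_force: [-0.8, -1.0, -0.3]
gripper_width: 0.689
gripper_force: 0.0
```

```bash
python3 g.py .448 -.2135 .06 132.7
python3 - <<'E'
from h import *
c=imaging.capture("side");cv2.imwrite("pics/s1.png",cv2.resize(c["frame"][60:260,260:460],(600,600)))
E
```

```text
t 3.45 tcp [ 0.4481 -0.2136  0.2228] yaw 132.96 | turn first 0.26 dx 0.0000 dy 0.0001 dz 0.1628 w 59.9 f 0.0 [-0.8 -1.  -0.3] j6 -40.3
```

View pics/s1.png

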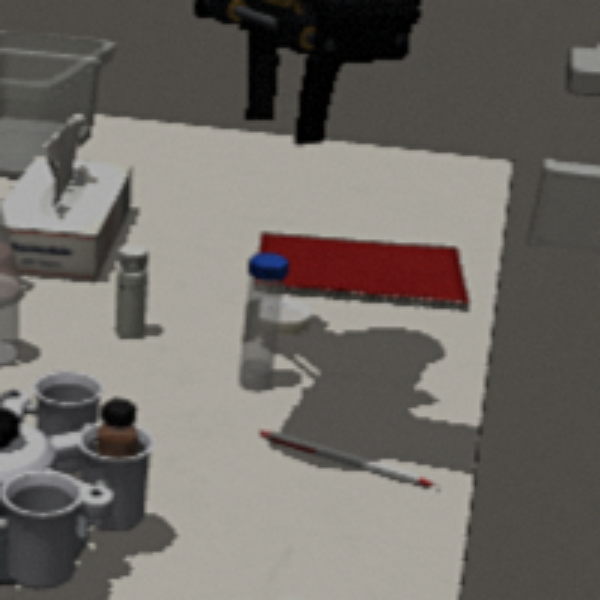

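The gripper is centred above the tube: fingertips sit at crop (285,130), in line with the tube axis (258,380) to (268,265). Descending.

>>> apply_moves:
  moves:
    - [[0,0,0.04],0]
    - [[0,0,0.04],0]
    - [[0,0,0.04],0]
    - [[0,0,0.04],0]
    - [[0,0,0.003],0]

```text
time_s: 3.92
tcp_pos: [0.4408, -0.2156, 0.0533]
ee_rot: [[-0.738, -0.675, -0.015], [-0.675, 0.738, 0.003], [0.008, 0.012, -1.0]]
wrist_force: [-0.9, -0.3, -0.8]
gripper_width: 0.688
gripper_force: 0.0
```

>>> apply_moves:
  moves:
    - [[0,0,0],0]
    - [[0,0,0],0]
    - [[0,0,0],0]
    - [[0,0,0],0]
    - [[0,0,0],0]
  hand: 0.015

```text
time_s: 4.33
tcp_pos: [0.4483, -0.2157, 0.0615]
ee_rot: [[-0.735, -0.678, 0.004], [-0.678, 0.735, -0.001], [-0.003, -0.003, -1.0]]
wrist_force: [-0.4, -0.2, 0.1]
gripper_width: 0.396
gripper_force: 0.0
```

>>> apply_moves:
  moves:
    - [[0,0,0],0]
    - [[0,0,0],0]
    - [[0,0,-0.04],0]
    - [[0,0,-0.04],0]
    - [[0,0,0],0]

```text
time_s: 4.75
tcp_pos: [0.4521, -0.2167, 0.147]
ee_rot: [[-0.733, -0.68, 0.015], [-0.68, 0.733, -0.005], [-0.008, -0.013, -1.0]]
wrist_force: [1.1, -0.4, 0.1]
gripper_width: 0.318
gripper_force: 30.0
```

```bash
python3 g.py .5168 .1282 .24 132.7
```

```text
t 4.75 tcp [ 0.4521 -0.2167  0.147 ] yaw 132.85 | turn first 0.15 dx -0.2815 dy 0.2096 dz -0.0930 w 27.7 f 30.0 [ 1.1 -0.4  0.1] j6 -40.3
```

>>> apply_moves:
  moves:
    - [[0,0,-0.03],0]
    - [[0,0,-0.03],0]
    - [[0,0,-0.03],0]
    - [[0,0,0],0]
    - [[-0.028,0.021,0],0]

```text
time_s: 5.17
tcp_pos: [0.4541, -0.1835, 0.2315]
ee_rot: [[-0.739, -0.674, 0.005], [-0.674, 0.739, -0.001], [-0.003, -0.004, -1.0]]
wrist_force: [0.8, 0.4, -1.0]
gripper_width: 0.318
gripper_force: 30.0
```

>>> apply_moves:
  moves:
    - [[-0.028,0.021,0],0]
    - [[-0.028,0.021,0],0]
    - [[-0.028,0.021,0],0]
    - [[-0.028,0.021,0],0]
    - [[-0.028,0.021,0],0]

```text
time_s: 5.58
tcp_pos: [0.4848, -0.0071, 0.2295]
ee_rot: [[-0.735, -0.678, 0.0], [-0.678, 0.735, 0.0], [-0.001, 0.0, -1.0]]
wrist_force: [1.8, -0.3, 0.0]
gripper_width: 0.317
gripper_force: 30.0
```

>>> apply_moves:
  moves:
    - [[-0.028,0.021,0],0]
    - [[-0.028,0.021,0],0]
    - [[-0.028,0.021,0],0]
    - [[-0.028,0.021,0],0]
    - [[0,0,0],0]

```text
time_s: 6.0
tcp_pos: [0.5115, 0.1338, 0.229]
ee_rot: [[-0.731, -0.682, 0.001], [-0.682, 0.731, 0.001], [-0.002, 0.0, -1.0]]
wrist_force: [-0.4, 0.1, -0.9]
gripper_width: 0.316
gripper_force: 30.0
```

>>> apply_moves:
  moves:
    - [[0,0,0],0]
    - [[0,0,0],0]
    - [[0,0,0],0]

```text
time_s: 6.25
tcp_pos: [0.51, 0.128, 0.2294]
ee_rot: [[-0.735, -0.678, -0.001], [-0.678, 0.735, -0.0], [0.001, 0.0, -1.0]]
wrist_force: [-0.3, -0.1, -0.0]
gripper_width: 0.317
gripper_force: 30.0
```

```bash
python3 g.py .5168 .1282 .17 132.7
python3 - <<'E'
from h import *
c=imaging.capture("side");cv2.imwrite("pics/s2.png",cv2.resize(c["frame"][80:280,160:360],(600,600)))
c=imaging.capture("top");cv2.imwrite("pics/t2.png",c["frame"])
for t in("tube_out","bottle_in"):print(t,[(round(o["confidence"],2),(np.array(o["at"])*[560,420]).round(1)) for o in models.place_of(c,t)])
E
```

```text
t 6.25 tcp [0.51   0.128  0.2294] yaw 132.66 | turn first -0.04 dx -0.0051 dy -0.0045 dz 0.0594 w 27.6 f 30.0 [-0.3 -0.1 -0. ] j6 -79.1
tube_out []
bottle_in []
```

View pics/s2.png

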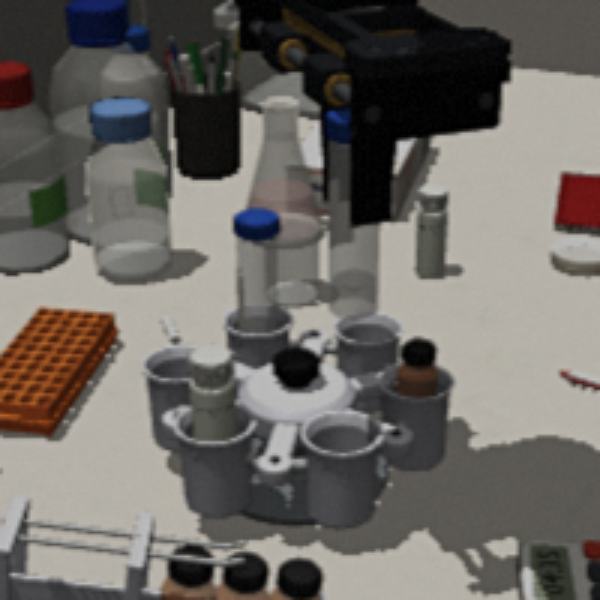

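Run:
```python
from h import *
c=imaging.capture("side");p=r.sense()["tcp_pos"]
q=lambda a:((proj(c,a)-[160,80]+.33)*3).round(0)
for d in(-.06,.056,.0):print(q([p[0],p[1],p[2]+d]))
print(q([.5168,.1282,.082]),q([.5168,.1282,.078]))
```

```text
[354. 306.]
[357. 110.]
[356. 209.]
[343. 431.] [343. 437.]
```

>>> apply_moves:
  moves:
    - [[-0.005,-0.0045,0],0]
    - [[0,0,0.02],0]
    - [[0,0,0.02],0]
    - [[0,0,0],0]
    - [[0,0,0],0]

```text
time_s: 6.92
tcp_pos: [0.5171, 0.1284, 0.189]
ee_rot: [[-0.735, -0.678, -0.002], [-0.678, 0.735, -0.002], [0.002, 0.0, -1.0]]
wrist_force: [0.8, -1.0, 0.5]
gripper_width: 0.319
gripper_force: 30.0
```

```bash
python3 g.py .5168 .1282 .112 132.7
```

```text
t 6.92 tcp [0.5171 0.1284 0.189 ] yaw 132.7 | turn first -0.0 dx 0.0003 dy 0.0000 dz 0.0770 w 27.7 f 30.0 [ 0.8 -1.   0.5] j6 -78.7
```

>>> apply_moves:
  moves:
    - [[0,0,0.015],0]
    - [[0,0,0.015],0]
    - [[0,0,0.015],0]
    - [[0,0,0.015],0]
    - [[0,0,0.012],0]

```text
time_s: 7.33
tcp_pos: [0.5182, 0.1292, 0.1182]
ee_rot: [[-0.735, -0.679, 0.002], [-0.679, 0.735, 0.001], [-0.002, -0.001, -1.0]]
wrist_force: [-0.5, 0.1, -0.6]
gripper_width: 0.317
gripper_force: 30.0
```

>>> apply_moves:
  moves:
    - [[0,0,0],0]
    - [[0,0,0.003],0]
    - [[0,0,0.002],0]
    - [[0,0,0],0]

```text
time_s: 7.67
tcp_pos: [0.5178, 0.1292, 0.1134]
ee_rot: [[-0.735, -0.678, 0.002], [-0.678, 0.735, 0.001], [-0.002, -0.001, -1.0]]
wrist_force: [0.3, -0.7, -1.2]
gripper_width: 0.32
gripper_force: 30.0
```

>>> apply_moves:
  moves:
    - [[0,0,0.001],0]
    - [[0,0,0],0]

```text
time_s: 7.83
tcp_pos: [0.5174, 0.1291, 0.1121]
ee_rot: [[-0.735, -0.678, 0.001], [-0.678, 0.735, 0.001], [-0.001, -0.0, -1.0]]
wrist_force: [0.5, 0.3, -0.2]
gripper_width: 0.32
gripper_force: 30.0
```

>>> apply_moves:
  moves:
    - [[0,0,0.002],0]
    - [[0,0,0],0]
    - [[0,0,0],0]

```text
time_s: 8.08
tcp_pos: [0.5171, 0.1289, 0.1095]
ee_rot: [[-0.735, -0.678, -0.0], [-0.678, 0.735, -0.0], [0.0, 0.0, -1.0]]
wrist_force: [-0.3, -0.2, -0.6]
gripper_width: 0.318
gripper_force: 30.0
```

>>> apply_moves:
  moves:
    - [[0,0,0.002],0]
    - [[0,0,0],0]
    - [[0,0,0],0]

```text
time_s: 8.33
tcp_pos: [0.517, 0.1289, 0.1074]
ee_rot: [[-0.735, -0.678, -0.0], [-0.678, 0.735, -0.0], [0.0, 0.0, -1.0]]
wrist_force: [0.6, -0.1, 0.5]
gripper_width: 0.32
gripper_force: 30.0
```

>>> apply_moves:
  moves:
    - [[0,0,0.001],0]
    - [[0,0,0],0]
    - [[0,0,0],0]

```text
time_s: 8.58
tcp_pos: [0.5173, 0.129, 0.1071]
ee_rot: [[-0.735, -0.678, 0.001], [-0.678, 0.735, 0.0], [-0.001, -0.0, -1.0]]
wrist_force: [-0.5, 0.1, 3.9]
gripper_width: 0.318
gripper_force: 30.0
```

>>> apply_moves:
  moves:
    - [[0,0,0],0]
    - [[0,0,0],0]
    - [[0,0,0],0]
    - [[0,0,0],0]
  hand: 0.054

```text
time_s: 8.92
tcp_pos: [0.517, 0.1289, 0.1063]
ee_rot: [[-0.735, -0.678, -0.0], [-0.678, 0.735, -0.0], [0.0, 0.0, -1.0]]
wrist_force: [-0.7, -0.1, 0.7]
gripper_width: 0.535
gripper_force: 0.0
```

>>> apply_moves:
  moves:
    - [[0,0,-0.02],0]
    - [[0,0,-0.03],0]
    - [[0,0,-0.03],0]
    - [[0,0,-0.03],0]
    - [[0,0,0],0]

```text
time_s: 9.33
tcp_pos: [0.5206, 0.1301, 0.2232]
ee_rot: [[-0.734, -0.679, 0.012], [-0.679, 0.734, 0.004], [-0.012, -0.005, -1.0]]
wrist_force: [0.6, -0.4, -0.2]
gripper_width: 0.619
gripper_force: 0.0
```

>>> apply_moves:
  moves:
    - [[0,0,0],7]
    - [[0,0,0],7]
    - [[0,0,0],7]
    - [[0,0,0],7]
    - [[0,0,0],7]

```text
time_s: 9.75
tcp_pos: [0.517, 0.1289, 0.2162]
ee_rot: [[-0.992, -0.128, -0.0], [-0.128, 0.992, -0.0], [0.0, 0.0, -1.0]]
wrist_force: [-0.6, 0.3, 0.4]
gripper_width: 0.618
gripper_force: 0.0
```

>>> apply_moves:
  moves:
    - [[0,0,0],7]
    - [[0,0,0],7]
    - [[0,0,0],7]
    - [[0,0,0],4]
    - [[0,0,0],0]

```text
time_s: 10.17
tcp_pos: [0.517, 0.1289, 0.2161]
ee_rot: [[-0.954, 0.298, -0.0], [0.298, 0.954, -0.0], [0.0, -0.0, -1.0]]
wrist_force: [-1.0, -0.3, -0.2]
gripper_width: 0.623
gripper_force: 0.0
```

```bash
python3 g.py .580 -.271 .22 72.7
python3 - <<'E'
from h import *
c=imaging.capture("side");cv2.imwrite("pics/s3.png",cv2.resize(c["frame"][80:280,160:360],(600,600)))
E
```

```text
t 10.17 tcp [0.517  0.1289 0.2161] yaw 72.64 | turn first -0.06 dx -0.1791 dy -0.3631 dz -0.0039 w 54.2 f 0.0 [-1.  -0.3 -0.2] j6 -138.8
```

View pics/s3.png

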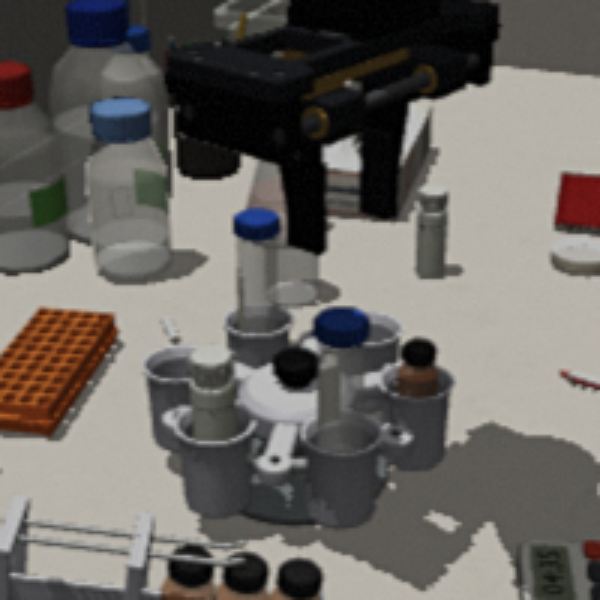

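Run:
```python
from h import *
T=imaging.capture("top");S=imaging.capture("side")
print(tri([(T,[369.7,145.7]),(S,[253,114])]))
e,d=ray(S,[255,178]);print(e-d*e[2]/d[2])
e,d=ray(T,[409,192]);
for pt in [(416.4,187.2),(402,194)]:
    e,d=ray(T,pt);
    for z in(.0,.084):print(pt,z,(e+d*(z-e[2])/d[2]).round(4))
for n,c in(("T",T),("S",S)):
    print(n,[(round(o["confidence"],2),(np.array(o["extent"])*[560,420,560,420]).round(1)) for o in models.cut_out(c,"bottle_out")])
    for z in(0,.084):print(proj(c,[.58,-.271,z]).round(1))
```

```text
(array([ 0.65422808, -0.14336818,  0.18940974]), [np.float64(9.0), np.float64(7.2)])
[ 6.87306542e-01 -1.82623621e-01  5.55111512e-17]
(416.4, 187.2) 0.0 [ 0.5938 -0.2961  0.    ]
(416.4, 187.2) 0.084 [ 0.5791 -0.2702  0.084 ]
(402, 194) 0.0 [ 0.5769 -0.2627  0.    ]
(402, 194) 0.084 [ 0.5635 -0.2394  0.084 ]
T [(0.76, array([403.8, 181.7,  19.4,  16.8]))]
[405.6 192.8]
[416.8 186.8]
S [(0.87, array([299.7, 141.9,  10.6,  31. ]))]
[302.6 171.2]
[303.9 143. ]
```

>>> apply_moves:
  moves:
    - [[-0.0179,-0.0363,0],0]
    - [[-0.0179,-0.0363,0],0]
    - [[-0.0179,-0.0363,0],0]
    - [[-0.0179,-0.0363,0],0]
    - [[-0.0179,-0.0363,0],0]

```text
time_s: 10.83
tcp_pos: [0.5487, -0.0726, 0.2167]
ee_rot: [[-0.955, 0.296, 0.0], [0.296, 0.955, 0.0], [-0.0, 0.0, -1.0]]
wrist_force: [1.2, 0.2, 0.3]
gripper_width: 0.621
gripper_force: 0.0
```

>>> apply_moves:
  moves:
    - [[-0.0179,-0.0363,0],0]
    - [[-0.0179,-0.0363,0],0]
    - [[-0.0179,-0.0363,0],0]
    - [[0,0,0],0]
    - [[0,0,0],0]

```text
time_s: 11.25
tcp_pos: [0.5672, -0.1931, 0.2158]
ee_rot: [[-0.954, 0.301, -0.001], [0.301, 0.954, 0.0], [0.001, -0.0, -1.0]]
wrist_force: [-0.6, 0.7, -0.6]
gripper_width: 0.619
gripper_force: 0.0
```

```bash
python3 g.py .580 -.271 .12 72.7
```

```text
t 11.25 tcp [ 0.5672 -0.1931  0.2158] yaw 72.51 | turn first -0.19 dx -0.0354 dy -0.0706 dz 0.0958 w 53.9 f 0.0 [-0.6  0.7 -0.6] j6 -104.2
```

>>> apply_moves:
  moves:
    - [[-0.0177,-0.0353,0],0]
    - [[-0.0177,-0.0353,0],0]
    - [[0,0,0.03],0]
    - [[0,0,0.03],0]
    - [[0,0,0.03],0]

```text
time_s: 11.67
tcp_pos: [0.5806, -0.2682, 0.126]
ee_rot: [[-0.955, 0.297, 0.002], [0.297, 0.955, 0.0], [-0.002, 0.001, -1.0]]
wrist_force: [-0.1, 0.7, 0.4]
gripper_width: 0.625
gripper_force: 0.0
```

>>> apply_moves:
  moves:
    - [[0,0,0],0]
    - [[0,0,0],0]
    - [[0,0,0],0]

```text
time_s: 11.92
tcp_pos: [0.5818, -0.2684, 0.1286]
ee_rot: [[-0.955, 0.295, 0.003], [0.295, 0.955, -0.002], [-0.003, -0.001, -1.0]]
wrist_force: [0.0, 0.6, 0.5]
gripper_width: 0.618
gripper_force: 0.0
```

```bash
python3 g.py .580 -.271 .043 72.7
python3 - <<'E'
from h import *
c=imaging.capture("side");cv2.imwrite("pics/s4.png",cv2.resize(c["frame"][60:210,220:370],(600,600)))
E
```

```text
t 11.92 tcp [ 0.5818 -0.2684  0.1286] yaw 72.84 | turn first 0.14 dx 0.0009 dy -0.0030 dz 0.0856 w 53.8 f 0.0 [0.  0.6 0.5] j6 -96.9
```

View pics/s4.png

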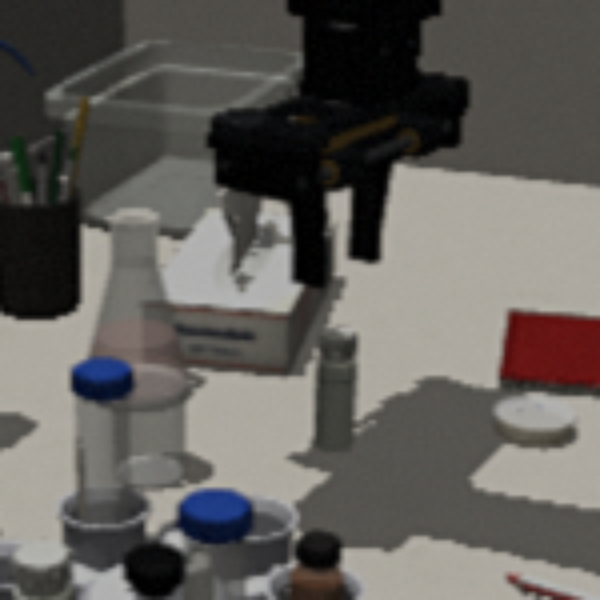

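Run:
```python
from h import *
c=imaging.capture("side")
for u in [(140,400),(285,368),(340,285),(170,345),(155,480),(190,385)]:
    px=np.array(u)/4+[220,60];e,d=ray(c,px);print(u,(e-d*e[2]/d[2]).round(3))
p=np.array([.58,-.271]);Y=np.array([.297,.955]);X=np.array([-.955,.297])
for a in(1,-1):
  for b in(1,-1):print((p+a*.095*Y+b*.0375*X).round(3))
```

```text
(140, 400) [ 0.734 -0.292  0.   ]
(285, 368) [ 0.653 -0.389  0.   ]
(340, 285) [ 0.667 -0.583  0.   ]
(170, 345) [ 0.753 -0.4    0.   ]
(155, 480) [ 0.673 -0.175  0.   ]
(190, 385) [ 0.709 -0.332  0.   ]
[ 0.572 -0.169]
[ 0.644 -0.191]
[ 0.516 -0.351]
[ 0.588 -0.373]
```

The fingers straddle the bottle axis: finger midpoint (338,268), bottle (333,440) to (338,340). The box, flask and jar are clear of the gripper body.

>>> apply_moves:
  moves:
    - [[0.001,-0.003,0.02],0]
    - [[0,0,0.025],0]
    - [[0,0,0.025],0]
    - [[0,0,0.015],0]
    - [[0,0,0],0]

```text
time_s: 12.43
tcp_pos: [0.5772, -0.2707, 0.0397]
ee_rot: [[-0.955, 0.297, -0.004], [0.297, 0.955, 0.001], [0.004, 0.0, -1.0]]
wrist_force: [-0.5, 0.1, -0.6]
gripper_width: 0.624
gripper_force: 0.0
```

>>> apply_moves:
  moves:
    - [[0,0,0],0]
    - [[0,0,0],0]
    - [[0,0,0],0]

```text
time_s: 12.68
tcp_pos: [0.5801, -0.2717, 0.044]
ee_rot: [[-0.955, 0.297, 0.004], [0.297, 0.955, -0.001], [-0.004, 0.0, -1.0]]
wrist_force: [0.1, 0.4, 0.4]
gripper_width: 0.623
gripper_force: 0.0
```

>>> apply_moves:
  moves:
    - [[0,0,0],0]
    - [[0,0,0],0]
    - [[0,0,0],0]
    - [[0,0,0],0]
    - [[0,0,0],0]
  hand: 0.015

```text
time_s: 13.1
tcp_pos: [0.5785, -0.2715, 0.0417]
ee_rot: [[-0.955, 0.297, 0.0], [0.297, 0.955, -0.0], [-0.0, -0.0, -1.0]]
wrist_force: [-0.2, 0.5, -1.0]
gripper_width: 0.328
gripper_force: 0.0
```

>>> apply_moves:
  moves:
    - [[0,0,0],0]
    - [[0,0,-0.02],0]
    - [[0,0,-0.03],0]
    - [[0,0,-0.03],0]
    - [[0,0,0],0]

```text
time_s: 13.52
tcp_pos: [0.5823, -0.2729, 0.1285]
ee_rot: [[-0.955, 0.296, 0.011], [0.296, 0.955, -0.005], [-0.012, -0.001, -1.0]]
wrist_force: [1.1, -0.3, 0.3]
gripper_width: 0.308
gripper_force: 30.0
```

>>> apply_moves:
  moves:
    - [[0,0,-0.03],0]
    - [[0,0,-0.03],0]
    - [[0,0,-0.03],0]
    - [[0,0,0],0]
    - [[0,0,0],0]

```text
time_s: 13.93
tcp_pos: [0.5794, -0.2716, 0.2137]
ee_rot: [[-0.955, 0.297, 0.005], [0.297, 0.955, -0.001], [-0.005, 0.001, -1.0]]
wrist_force: [0.4, 0.1, -1.2]
gripper_width: 0.314
gripper_force: 30.0
```

```bash
python3 g.py .5473 -.007 .215 72.7
```

```text
t 13.93 tcp [ 0.5794 -0.2716  0.2137] yaw 72.7 | turn first 0.0 dx 0.1094 dy 0.2431 dz -0.0013 w 27.3 f 30.0 [ 0.4  0.1 -1.2] j6 -96.6
```

>>> apply_moves:
  moves:
    - [[0.0122,0.027,0],0]
    - [[0.0122,0.027,0],0]
    - [[0.0122,0.027,0],0]
    - [[0.0122,0.027,0],0]
    - [[0.0122,0.027,0],0]

```text
time_s: 14.35
tcp_pos: [0.559, -0.1231, 0.2096]
ee_rot: [[-0.955, 0.298, -0.003], [0.298, 0.955, 0.0], [0.003, -0.001, -1.0]]
wrist_force: [-0.0, 0.1, -0.5]
gripper_width: 0.314
gripper_force: 30.0
```

>>> apply_moves:
  moves:
    - [[0.0122,0.027,0],0]
    - [[0.0122,0.027,0],0]
    - [[0.0122,0.027,0],0]
    - [[0.0122,0.027,0],0]
    - [[0,0,0],0]

```text
time_s: 14.77
tcp_pos: [0.5445, -0.0031, 0.2099]
ee_rot: [[-0.956, 0.293, -0.003], [0.293, 0.956, 0.001], [0.003, -0.0, -1.0]]
wrist_force: [0.0, -1.3, 0.0]
gripper_width: 0.31
gripper_force: 30.0
```

>>> apply_moves:
  moves:
    - [[0,0,0.02],0]
    - [[0,0,0.015],0]
    - [[0,0,0],0]
    - [[0,0,0],0]
    - [[0,0,0],0]

```text
time_s: 15.18
tcp_pos: [0.5461, -0.0071, 0.1766]
ee_rot: [[-0.955, 0.297, -0.0], [0.297, 0.955, -0.0], [-0.0, -0.001, -1.0]]
wrist_force: [0.5, -0.3, -0.1]
gripper_width: 0.311
gripper_force: 30.0
```

```bash
python3 g.py .5473 -.007 .0877 72.7
python3 - <<'E'
from h import *
c=imaging.capture("side");cv2.imwrite("pics/s5.png",cv2.resize(c["frame"][100:250,190:340],(600,600)))
p=r.sense()["tcp_pos"]
q=lambda a:((proj(c,a)-[190,100]+.38)*4).round(0)
print(q([p[0],p[1],p[2]-.042]),q([.5473,-.007,.082]))
E
```

```text
t 15.18 tcp [ 0.5461 -0.0071  0.1766] yaw 72.7 | turn first -0.0 dx -0.0011 dy 0.0005 dz 0.0889 w 27.0 f 30.0 [ 0.5 -0.3 -0.1] j6 -123.6
[376. 266.] [372. 356.]
```

View pics/s5.png

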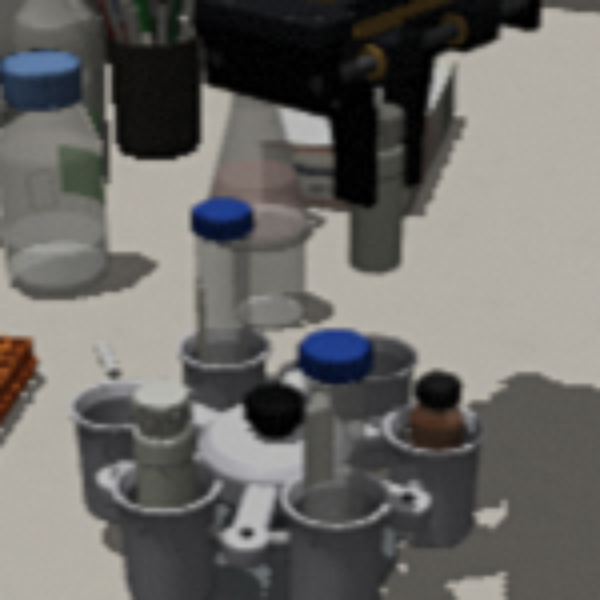

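The bottle's bottom (376,266) lines up over empty bucket B (372,356), and the seated tube stands upright. Lowering.

>>> apply_moves:
  moves:
    - [[-0.001,0.0005,0.015],0]
    - [[0,0,0.015],0]
    - [[0,0,0.015],0]
    - [[0,0,0.015],0]
    - [[0,0,0.015],0]

```text
time_s: 15.65
tcp_pos: [0.5478, -0.0067, 0.102]
ee_rot: [[-0.955, 0.297, 0.002], [0.297, 0.955, 0.0], [-0.002, 0.001, -1.0]]
wrist_force: [0.6, 0.3, 0.1]
gripper_width: 0.315
gripper_force: 30.0
```

>>> apply_moves:
  moves:
    - [[0,0,0.005],0]
    - [[0,0,0.003],0]
    - [[0,0,0],0]
    - [[0,0,0],0]

```text
time_s: 15.98
tcp_pos: [0.5478, -0.0066, 0.0945]
ee_rot: [[-0.955, 0.297, 0.002], [0.297, 0.955, 0.0], [-0.002, 0.001, -1.0]]
wrist_force: [0.1, 0.2, -0.0]
gripper_width: 0.316
gripper_force: 30.0
```

>>> apply_moves:
  moves:
    - [[0,0,0.003],0]
    - [[0,0,0],0]
    - [[0,0,0],0]

```text
time_s: 16.23
tcp_pos: [0.5471, -0.0065, 0.0909]
ee_rot: [[-0.955, 0.297, 0.001], [0.297, 0.955, 0.0], [-0.001, 0.0, -1.0]]
wrist_force: [0.1, -0.2, -0.2]
gripper_width: 0.311
gripper_force: 30.0
```

>>> apply_moves:
  moves:
    - [[0,0,0.002],0]
    - [[0,0,0],0]
    - [[0,0,0],0]

```text
time_s: 16.48
tcp_pos: [0.5469, -0.0066, 0.0885]
ee_rot: [[-0.955, 0.297, -0.0], [0.297, 0.955, -0.0], [0.0, -0.0, -1.0]]
wrist_force: [0.2, 0.4, -0.1]
gripper_width: 0.311
gripper_force: 30.0
```

>>> apply_moves:
  moves:
    - [[0,0,0.0015],0]
    - [[0,0,0],0]
    - [[0,0,0],0]

```text
time_s: 16.73
tcp_pos: [0.5474, -0.0066, 0.0876]
ee_rot: [[-0.955, 0.297, 0.001], [0.297, 0.955, -0.0], [-0.001, 0.0, -1.0]]
wrist_force: [-1.5, -0.6, 4.4]
gripper_width: 0.309
gripper_force: 30.0
```

>>> apply_moves:
  moves:
    - [[0,0,0.001],0]
    - [[0,0,0],0]
    - [[0,0,0],0]

```text
time_s: 16.98
tcp_pos: [0.5476, -0.0067, 0.0875]
ee_rot: [[-0.955, 0.297, 0.002], [0.297, 0.955, -0.0], [-0.002, 0.0, -1.0]]
wrist_force: [-2.5, -1.1, 9.3]
gripper_width: 0.315
gripper_force: 30.0
```

>>> apply_moves:
  moves:
    - [[0,0,-0.001],0]
    - [[0,0,0],0]
    - [[0,0,0],0]
    - [[0,0,0],0]
  hand: 0.048

```text
time_s: 17.32
tcp_pos: [0.5467, -0.0066, 0.0866]
ee_rot: [[-0.955, 0.297, -0.001], [0.297, 0.955, -0.0], [0.001, -0.0, -1.0]]
wrist_force: [0.3, 0.5, -0.0]
gripper_width: 0.507
gripper_force: 0.0
```

>>> apply_moves:
  moves:
    - [[0,0,-0.02],0]
    - [[0,0,-0.03],0]
    - [[0,0,-0.03],0]
    - [[0,0,-0.04],0]
    - [[0,0,-0.02],0]

```text
time_s: 17.73
tcp_pos: [0.5486, -0.0066, 0.2314]
ee_rot: [[-0.955, 0.297, 0.006], [0.297, 0.955, 0.0], [-0.006, 0.002, -1.0]]
wrist_force: [0.5, -0.7, 0.1]
gripper_width: 0.549
gripper_force: 0.0
```

```bash
python3 g.py .4852 .2733 .2 108
python3 - <<'E'
from h import *
T=imaging.capture("top");S=imaging.capture("side")
a=T["frame"][140:240,110:180]; cv2.imwrite("pics/t6.png",cv2.resize(a,(420,600),interpolation=cv2.INTER_CUBIC))
a=S["frame"][170:340,140:310]; cv2.imwrite("pics/s6.png",cv2.resize(a,(595,595),interpolation=cv2.INTER_CUBIC))
E
```

```text
t 17.73 tcp [ 0.5486 -0.0066  0.2314] yaw 72.75 | turn first -35.25 dx -0.0262 dy 0.2858 dz 0.0314 w 47.7 f 0.0 [ 0.5 -0.7  0.1] j6 -123.6
```

View pics/t6.png

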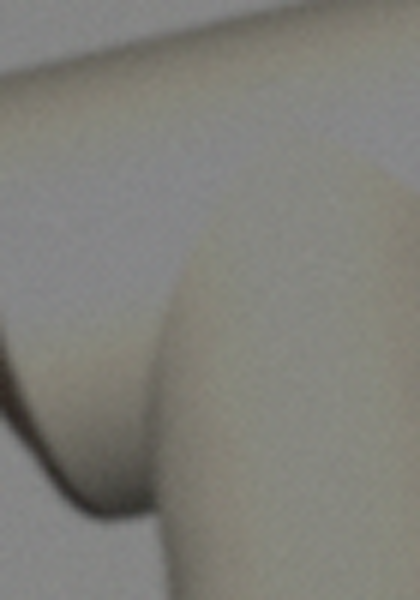

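View pics/s6.png

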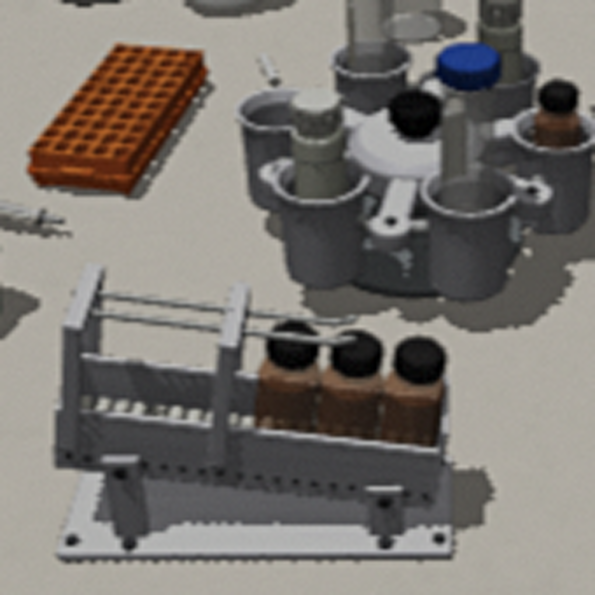

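```bash
python3 - <<'E'
from h import *
S=imaging.capture("side")
def pl(u,z):
    e,d=ray(S,np.array(u)/3.5+[140,170]-.36);return e+d*(z-e[2])/d[2]
A=[pl((419,349),.0952),pl((357,343),.0996),pl((292,334),.104)]
for a in A:print(a.round(4))
f=lambda v:np.degrees(np.arctan2(v[1],v[0])).round(1)
print(f(A[2]-A[0]),f(pl((57,557),.003)-pl((450,555),.003)), f(pl((72,541),.003)-pl((440,539),.003)))
# top0 lane: channel/edges
cT=imaging.capture("top")
def pt(u,z):
    e,d=ray(cT,np.array(u)/2.5+[120,110]-.3);return e+d*(z-e[2])/d[2]
print(f(pt((76,254),.0996)-pt((86,284),.0952)),pt((76,254),.0996).round(4),pt((86,284),.0952).round(4))
E
python3 - <<'E'
import cv2
a=cv2.imread("pics/top0.png")[145:245,110:190];cv2.imwrite("pics/t7.png",cv2.resize(a,(480,600),interpolation=cv2.INTER_CUBIC))
E
```

```text
[0.4855 0.2744 0.0952]
[0.5098 0.2851 0.0996]
[0.5359 0.2944 0.104 ]
21.7 21.1 21.2
19.5 [0.5089 0.2817 0.0996] [0.485  0.2732 0.0952]
```

View pics/t7.png

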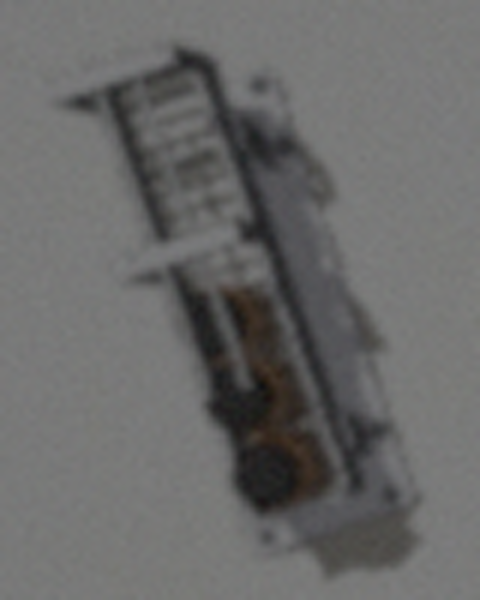

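>>> apply_moves:
  moves:
    - [[0,0,0],-6.4]
    - [[0,0,0],-6.4]
    - [[0,0,0],-6.4]
    - [[0,0,0],-6.4]
    - [[0,0,0],-6.4]
  hand: 0.052

```text
time_s: 18.35
tcp_pos: [0.5458, -0.0067, 0.2246]
ee_rot: [[-0.966, -0.259, -0.005], [-0.259, 0.966, -0.001], [0.005, 0.001, -1.0]]
wrist_force: [-0.5, -1.1, -0.0]
gripper_width: 0.599
gripper_force: 0.0
```

>>> apply_moves:
  moves:
    - [[0,0,0],-6.3]
    - [[-0.0054,0.0356,0],0]
    - [[-0.0054,0.0356,0],0]
    - [[-0.0054,0.0356,0],0]
    - [[-0.0054,0.0356,0],0]

```text
time_s: 18.77
tcp_pos: [0.5146, 0.1348, 0.2248]
ee_rot: [[-0.934, -0.357, -0.004], [-0.357, 0.934, -0.002], [0.004, -0.0, -1.0]]
wrist_force: [1.1, 0.6, -0.8]
gripper_width: 0.598
gripper_force: 0.0
```

>>> apply_moves:
  moves:
    - [[-0.0054,0.0356,0],0]
    - [[-0.0054,0.0356,0],0]
    - [[-0.0054,0.0356,0],0]
    - [[-0.0054,0.0356,0],0]
    - [[0,0,0],0]

```text
time_s: 19.18
tcp_pos: [0.4836, 0.2792, 0.2244]
ee_rot: [[-0.932, -0.363, -0.003], [-0.363, 0.932, -0.002], [0.003, -0.0, -1.0]]
wrist_force: [-0.2, -0.7, -0.2]
gripper_width: 0.599
gripper_force: 0.0
```

>>> apply_moves:
  moves:
    - [[0,0,0.03],0]
    - [[0,0,0.03],0]
    - [[0,0,0.02],0]
    - [[0,0,0],0]
    - [[0,0,0],0]

```text
time_s: 19.6
tcp_pos: [0.4844, 0.2737, 0.145]
ee_rot: [[-0.934, -0.359, -0.004], [-0.359, 0.934, -0.004], [0.005, -0.002, -1.0]]
wrist_force: [-0.3, 0.3, 0.1]
gripper_width: 0.599
gripper_force: 0.0
```

```bash
python3 g.py .4873 .2745 .11 111
```

```text
t 19.6 tcp [0.4844 0.2737 0.145 ] yaw 111.01 | turn first 0.01 dx -0.0030 dy -0.0003 dz 0.0350 w 52.1 f 0.0 [-0.3  0.3  0.1] j6 -115.2
```

>>> apply_moves:
  moves:
    - [[-0.003,0,0.02],0]
    - [[0,0,0.02],0]
    - [[0,0,0.015],0]
    - [[0,0,0.01],0]
    - [[0,0,0],0]

```text
time_s: 20.02
tcp_pos: [0.4876, 0.2752, 0.081]
ee_rot: [[-0.934, -0.358, -0.002], [-0.358, 0.934, -0.002], [0.002, -0.001, -1.0]]
wrist_force: [0.1, -0.6, -0.8]
gripper_width: 0.597
gripper_force: 0.0
```

>>> apply_moves:
  moves:
    - [[0,0,0.01],0]
    - [[0,0,0.003],0]
    - [[0,0,0],0]
    - [[0,0,0],0]
    - [[0,0,0],0]

```text
time_s: 20.43
tcp_pos: [0.4884, 0.2762, 0.0697]
ee_rot: [[-0.933, -0.359, 0.001], [-0.359, 0.933, 0.001], [-0.001, 0.0, -1.0]]
wrist_force: [-0.1, 0.4, 0.5]
gripper_width: 0.598
gripper_force: 0.0
```

```bash
python3 g.py .4873 .2745 .066 111
```

```text
t 20.43 tcp [0.4884 0.2762 0.0697] yaw 111.02 | turn first 0.02 dx 0.0016 dy -0.0012 dz 0.0037 w 52.1 f 0.0 [-0.1  0.4  0.5] j6 -115.0
```

Correct and close.

>>> apply_moves:
  moves:
    - [[0.001,-0.0012,0.003],0]
    - [[0,0,0],0]
    - [[0,0,0],0]

```text
time_s: 20.68
tcp_pos: [0.4874, 0.2742, 0.0661]
ee_rot: [[-0.934, -0.358, -0.0], [-0.358, 0.934, -0.0], [0.0, -0.0, -1.0]]
wrist_force: [1.0, -0.2, -0.0]
gripper_width: 0.595
gripper_force: 0.0
```

>>> apply_moves:
  moves:
    - [[0,0,0],0]
    - [[0,0,0],0]
    - [[0,0,0],0]
    - [[0,0,0],0]
    - [[0,0,0],0]
  hand: 0.01

```text
time_s: 21.1
tcp_pos: [0.4876, 0.2745, 0.0661]
ee_rot: [[-0.934, -0.359, 0.0], [-0.359, 0.934, 0.0], [-0.0, 0.0, -1.0]]
wrist_force: [1.0, 0.2, -0.5]
gripper_width: 0.304
gripper_force: 15.7
```

>>> apply_moves:
  moves:
    - [[0,0,0],0]
    - [[0,0,0],0]

```text
time_s: 21.27
tcp_pos: [0.4876, 0.2744, 0.0661]
ee_rot: [[-0.934, -0.359, 0.0], [-0.359, 0.934, 0.0], [-0.0, 0.0, -1.0]]
wrist_force: [0.9, -0.7, 0.6]
gripper_width: 0.299
gripper_force: 30.0
```

>>> apply_moves:
  moves:
    - [[0.0013,0,-0.008],0]
    - [[0.0016,0,-0.01],0]
    - [[0.0016,0,-0.01],0]
    - [[0.0016,0,-0.01],0]
    - [[0.0016,0,-0.01],0]

```text
time_s: 21.68
tcp_pos: [0.4799, 0.2714, 0.1155]
ee_rot: [[-0.934, -0.358, -0.0], [-0.358, 0.934, 0.0], [0.0, 0.0, -1.0]]
wrist_force: [-0.4, -1.5, -0.4]
gripper_width: 0.299
gripper_force: 30.0
```

>>> apply_moves:
  moves:
    - [[0.0016,0,-0.01],0]
    - [[0.0016,0,-0.01],0]
    - [[0.0016,0,-0.01],0]
    - [[0,0,-0.015],0]
    - [[0,0,-0.02],0]

```text
time_s: 22.1
tcp_pos: [0.4748, 0.2692, 0.1791]
ee_rot: [[-0.934, -0.358, -0.002], [-0.358, 0.934, -0.002], [0.003, -0.001, -1.0]]
wrist_force: [0.6, -0.7, -1.4]
gripper_width: 0.3
gripper_force: 30.0
```

>>> apply_moves:
  moves:
    - [[0,0,0],0]
    - [[0,0,0],0]
    - [[0,0,0],0]

```text
time_s: 22.35
tcp_pos: [0.4752, 0.2696, 0.1786]
ee_rot: [[-0.934, -0.358, -0.001], [-0.358, 0.934, -0.0], [0.001, 0.0, -1.0]]
wrist_force: [-0.6, 0.2, -0.8]
gripper_width: 0.295
gripper_force: 30.0
```

```bash
python3 g.py .40 .20 .18 111
python3 - <<'E'
from h import *
S=imaging.capture("side")
a=S["frame"][160:330,150:320]; cv2.imwrite("pics/s8.png",cv2.resize(a,(595,595),interpolation=cv2.INTER_CUBIC))
E
```

```text
t 22.35 tcp [0.4752 0.2696 0.1786] yaw 110.99 | turn first -0.01 dx 0.0952 dy -0.0380 dz -0.0014 w 25.7 f 30.0 [-0.6  0.2 -0.8] j6 -115.5
```

View pics/s8.png

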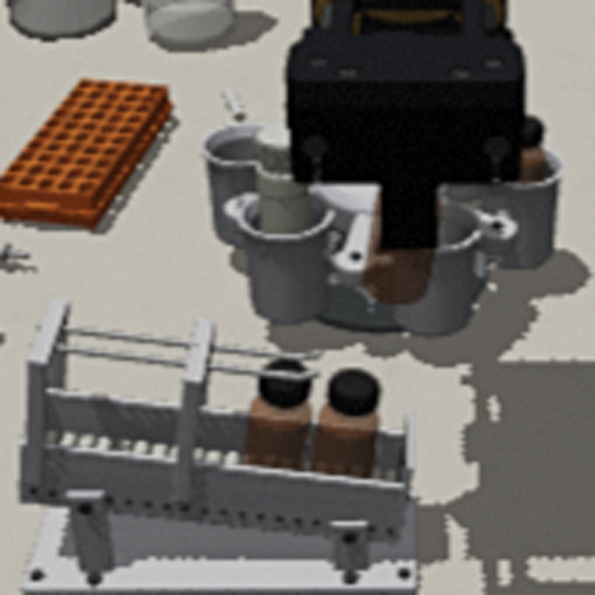

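>>> apply_moves:
  moves:
    - [[0,0,-0.03],0]
    - [[0,0,0],-6.8]
    - [[0,0,0],-6.8]
    - [[0,0,0],-6.8]
    - [[0,0,0],-6.8]

```text
time_s: 22.82
tcp_pos: [0.4753, 0.2694, 0.2078]
ee_rot: [[-0.662, -0.749, -0.002], [-0.749, 0.662, -0.002], [0.003, 0.0, -1.0]]
wrist_force: [-0.9, -0.2, -0.6]
gripper_width: 0.299
gripper_force: 30.0
```

>>> apply_moves:
  moves:
    - [[0,0,0],-6.8]
    - [[0,0,0],-6.8]
    - [[0,0,0],-6.8]
    - [[0,0,0],-6.8]
    - [[0,0,0],-6.8]

```text
time_s: 23.23
tcp_pos: [0.4753, 0.2694, 0.2076]
ee_rot: [[-0.13, -0.992, -0.002], [-0.992, 0.13, -0.002], [0.002, 0.002, -1.0]]
wrist_force: [-0.3, 0.2, -1.1]
gripper_width: 0.298
gripper_force: 30.0
```

>>> apply_moves:
  moves:
    - [[0,0,0],-6.8]
    - [[0,0,0],-6.8]
    - [[0,0,0],-6.9]
    - [[0.031,0.0088,0],0]
    - [[0.031,0.0088,0],0]

```text
time_s: 23.65
tcp_pos: [0.4717, 0.2054, 0.2073]
ee_rot: [[0.223, -0.975, -0.003], [-0.975, -0.223, -0.002], [0.001, 0.003, -1.0]]
wrist_force: [0.1, -0.8, -0.4]
gripper_width: 0.299
gripper_force: 30.0
```

>>> apply_moves:
  moves:
    - [[0.031,0.0088,0],0]
    - [[0.031,0.0088,0],0]
    - [[0.031,0.0088,0],0]
    - [[0.031,0.0088,0],0]
    - [[0.031,0.0088,0],0]

```text
time_s: 24.07
tcp_pos: [0.4624, 0.043, 0.2081]
ee_rot: [[0.22, -0.975, -0.002], [-0.975, -0.22, -0.001], [0.0, 0.002, -1.0]]
wrist_force: [0.2, 0.8, -0.4]
gripper_width: 0.297
gripper_force: 30.0
```

>>> apply_moves:
  moves:
    - [[0.031,0.0088,0],0]
    - [[0.031,0.0088,0],0]
    - [[0.031,0.0088,0],0]
    - [[0.031,0.0088,0],0]
    - [[0.031,0.0088,0],0]

```text
time_s: 24.48
tcp_pos: [0.4536, -0.1177, 0.2081]
ee_rot: [[0.22, -0.975, -0.002], [-0.975, -0.22, 0.0], [-0.001, 0.002, -1.0]]
wrist_force: [0.4, 0.1, -0.5]
gripper_width: 0.297
gripper_force: 30.0
```

>>> apply_moves:
  moves:
    - [[0.031,0.0088,0],0]
    - [[0.031,0.0088,0],0]
    - [[0.031,0.0088,0],0]
    - [[0,0,0],0]
    - [[0,0,0],0]

```text
time_s: 24.9
tcp_pos: [0.4484, -0.214, 0.2077]
ee_rot: [[0.216, -0.976, -0.003], [-0.976, -0.216, 0.001], [-0.001, 0.003, -1.0]]
wrist_force: [-0.9, 0.5, -0.5]
gripper_width: 0.301
gripper_force: 30.0
```

```bash
python3 g.py .448 -.2135 .045 192.7
```

```text
t 24.9 tcp [ 0.4484 -0.214   0.2077] yaw -167.5 | turn first -0.2 dx -0.0005 dy 0.0003 dz 0.1627 w 26.2 f 30.0 [-0.9  0.5 -0.5] j6 19.3
```

>>> apply_moves:
  moves:
    - [[0,0,0.035],0]
    - [[0,0,0.035],0]
    - [[0,0,0.035],0]
    - [[0,0,0.03],0]
    - [[0,0,0.015],0]

```text
time_s: 25.32
tcp_pos: [0.4464, -0.211, 0.0551]
ee_rot: [[0.221, -0.975, -0.008], [-0.975, -0.221, 0.002], [-0.003, 0.007, -1.0]]
wrist_force: [-0.0, -0.0, -0.6]
gripper_width: 0.301
gripper_force: 30.0
```

>>> apply_moves:
  moves:
    - [[0,0,0.005],0]
    - [[0,0,0],0]
    - [[0,0,0],0]
    - [[0,0,0],0]

```text
time_s: 25.65
tcp_pos: [0.4507, -0.2126, 0.0554]
ee_rot: [[0.221, -0.975, 0.003], [-0.975, -0.221, -0.001], [0.001, -0.003, -1.0]]
wrist_force: [-0.2, 1.0, -0.7]
gripper_width: 0.297
gripper_force: 30.0
```

>>> apply_moves:
  moves:
    - [[0,0,0.005],0]
    - [[0,0,0.003],0]
    - [[0,0,0],0]
    - [[0,0,0],0]

```text
time_s: 25.98
tcp_pos: [0.4493, -0.2128, 0.0461]
ee_rot: [[0.22, -0.976, 0.0], [-0.976, -0.22, -0.0], [0.0, -0.0, -1.0]]
wrist_force: [0.3, 0.6, -1.1]
gripper_width: 0.297
gripper_force: 30.0
```

>>> apply_moves:
  moves:
    - [[0,0,0.005],0]
    - [[0,0,0.003],0]
    - [[0,0,0.002],0]
    - [[0,0,0],0]
    - [[0,0,0],0]

```text
time_s: 26.4
tcp_pos: [0.4492, -0.2128, 0.0358]
ee_rot: [[0.22, -0.976, -0.001], [-0.976, -0.22, 0.0], [-0.0, 0.001, -1.0]]
wrist_force: [-1.0, -0.1, -0.9]
gripper_width: 0.297
gripper_force: 30.0
```

>>> apply_moves:
  moves:
    - [[0,0,0.0015],0]
    - [[0,0,0],0]
    - [[0,0,0],0]

```text
time_s: 26.65
tcp_pos: [0.4494, -0.2128, 0.0346]
ee_rot: [[0.22, -0.975, 0.0], [-0.975, -0.22, -0.0], [0.0, -0.0, -1.0]]
wrist_force: [-0.8, 0.3, -1.3]
gripper_width: 0.3
gripper_force: 30.0
```

>>> apply_moves:
  moves:
    - [[0,0,0.001],0]
    - [[0,0,0],0]
    - [[0,0,0],0]

```text
time_s: 26.9
tcp_pos: [0.4496, -0.2128, 0.0337]
ee_rot: [[0.22, -0.975, 0.0], [-0.975, -0.22, -0.0], [0.0, -0.0, -1.0]]
wrist_force: [0.1, -0.4, -0.0]
gripper_width: 0.297
gripper_force: 30.0
```

>>> apply_moves:
  moves:
    - [[0,0,0.001],0]
    - [[0,0,0],0]
    - [[0,0,0],0]

```text
time_s: 27.15
tcp_pos: [0.4497, -0.2129, 0.0334]
ee_rot: [[0.22, -0.975, 0.001], [-0.975, -0.22, -0.0], [0.001, -0.001, -1.0]]
wrist_force: [-1.1, 0.5, 5.6]
gripper_width: 0.298
gripper_force: 30.1
```

>>> apply_moves:
  moves:
    - [[0,0,0.001],0]
    - [[0,0,0],0]
    - [[0,0,0],0]

```text
time_s: 27.4
tcp_pos: [0.4499, -0.213, 0.0332]
ee_rot: [[0.221, -0.975, 0.001], [-0.975, -0.221, -0.001], [0.001, -0.001, -1.0]]
wrist_force: [-3.0, 1.3, 11.1]
gripper_width: 0.297
gripper_force: 30.1
```

>>> apply_moves:
  moves:
    - [[0,0,0.001],0]
    - [[0,0,0],0]
    - [[0,0,0],0]

```text
time_s: 27.65
tcp_pos: [0.4501, -0.2132, 0.0331]
ee_rot: [[0.221, -0.975, 0.001], [-0.975, -0.221, -0.001], [0.002, -0.001, -1.0]]
wrist_force: [-3.8, 1.7, 17.5]
gripper_width: 0.301
gripper_force: 30.3
```

>>> apply_moves:
  moves:
    - [[0,0,-0.0025],0]
    - [[0,0,0],0]
    - [[0,0,0],0]

```text
time_s: 27.9
tcp_pos: [0.4499, -0.2129, 0.0334]
ee_rot: [[0.22, -0.975, 0.001], [-0.975, -0.22, -0.0], [0.001, -0.001, -1.0]]
wrist_force: [0.0, 0.1, 4.6]
gripper_width: 0.301
gripper_force: 30.0
```

>>> apply_moves:
  moves:
    - [[0,0,0],0]
    - [[0,0,0],0]
    - [[0,0,0],0]
    - [[0,0,0],0]
    - [[0,0,0],0]
  hand: 0.05

```text
time_s: 28.32
tcp_pos: [0.4491, -0.2127, 0.0327]
ee_rot: [[0.22, -0.976, -0.001], [-0.976, -0.22, 0.0], [-0.0, 0.001, -1.0]]
wrist_force: [0.5, -0.5, 0.3]
gripper_width: 0.545
gripper_force: 0.0
```

>>> apply_moves:
  moves:
    - [[0,0,-0.0065],0]
    - [[0,0,0],0]
    - [[0,0,0],0]
    - [[0,0,0],0]
    - [[0,0,0],0]

```text
time_s: 28.73
tcp_pos: [0.4493, -0.2127, 0.0396]
ee_rot: [[0.22, -0.976, 0.0], [-0.976, -0.22, 0.0], [-0.0, -0.0, -1.0]]
wrist_force: [0.5, -0.4, 0.7]
gripper_width: 0.578
gripper_force: 0.0
```

```bash
python3 g.py .448 -.2135 .039 192.7
python3 - <<'E'
from h import *
S=imaging.capture("side")
a=S["frame"][110:260,250:400];b=S["frame"][230:330,150:300]
cv2.imwrite("pics/s9.png",np.hstack([cv2.resize(a,(450,450),interpolation=cv2.INTER_CUBIC),cv2.resize(b,(340,450),interpolation=cv2.INTER_CUBIC)]))
print([(round(o["confidence"],2),(np.array(o["extent"])*[560,420,560,420]).round(1)) for o in models.cut_out(S,"vial_a")])
print((proj(S,[.4495,-.213,0])-[250,110])*3,(proj(S,[.4495,-.213,.062])-[250,110])*3)
E
```

```text
t 28.73 tcp [ 0.4493 -0.2127  0.0396] yaw -167.29 | turn first 0.01 dx 0.0005 dy 0.0015 dz 0.0006 w 50.3 f 0.0 [ 0.5 -0.4  0.7] j6 19.3
[(0.88, array([231.9, 263.1,  21.4,  36.2])), (0.83, array([337. , 163. ,  15.6,  27.6])), (0.64, array([245.6, 265.2,  23.8,  28.7]))]
[282.4278543  234.55142124] [289.54435332 169.20807525]
```

View pics/s9.png

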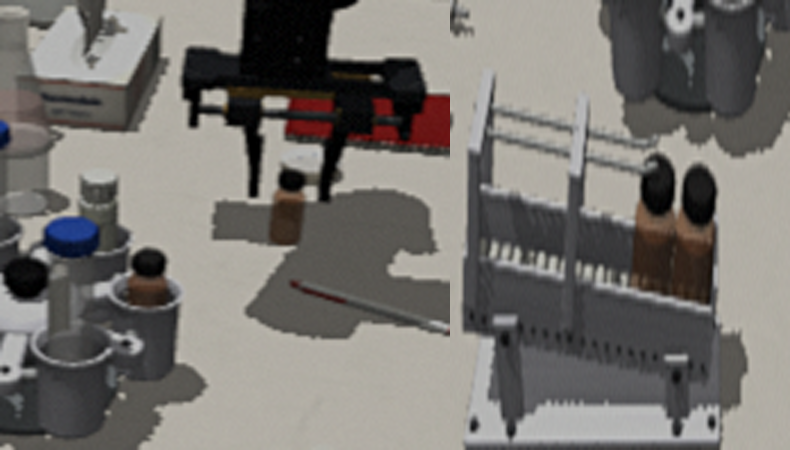

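Vial a stands upright on the bench between the fingers (cap (291,178), base (287,240)), and the other two have rolled down to the stop. Regrasping higher up the vial.

>>> apply_moves:
  moves:
    - [[0,0,0],0]
    - [[0,0,0],0]
    - [[0,0,0],0]
    - [[0,0,0],0]
    - [[0,0,0],0]
  hand: 0.01

```text
time_s: 29.25
tcp_pos: [0.4494, -0.2128, 0.0395]
ee_rot: [[0.22, -0.976, -0.0], [-0.976, -0.22, 0.0], [-0.0, 0.0, -1.0]]
wrist_force: [0.5, -0.1, 0.9]
gripper_width: 0.286
gripper_force: 30.1
```

>>> apply_moves:
  moves:
    - [[0,0,0],0]
    - [[0,0,0],0]
    - [[0,0,-0.01],0]
    - [[0,0,-0.02],0]
    - [[0,0,-0.02],0]

```text
time_s: 29.67
tcp_pos: [0.4484, -0.2126, 0.0893]
ee_rot: [[0.22, -0.976, -0.003], [-0.976, -0.22, 0.001], [-0.001, 0.003, -1.0]]
wrist_force: [0.1, 0.2, -0.1]
gripper_width: 0.282
gripper_force: 30.0
```

>>> apply_moves:
  moves:
    - [[0,0,-0.03],0]
    - [[0,0,-0.03],0]
    - [[0,0,-0.03],0]
    - [[0,0,-0.03],0]
    - [[0,0,0],0]

```text
time_s: 30.08
tcp_pos: [0.4528, -0.2139, 0.216]
ee_rot: [[0.221, -0.975, 0.012], [-0.975, -0.221, -0.004], [0.006, -0.011, -1.0]]
wrist_force: [1.0, -0.1, 0.0]
gripper_width: 0.284
gripper_force: 30.0
```

```bash
python3 g.py .6491 .087 .21 192.7
python3 - <<'E'
from h import *
S=imaging.capture("side");T=imaging.capture("top");p=r.sense()["tcp_pos"]
for c in(S,T):
  print([(round(o["confidence"],2),(np.array(o["extent"])*[560,420,560,420]).round(1)) for o in models.cut_out(c,"vial_a")])
  print(*[proj(c,[p[0],p[1],p[2]-.0396+z]).round(1) for z in(0,.062)])
o=[o for o in models.cut_out(S,"vial_a") if o["extent"][1]*420<200]
if o:
  ys,xs=np.nonzero(o[0]["region"]);print([(y,xs[ys==y].min(),xs[ys==y].max()) for y in np.unique(ys)][::3])
E
```

```text
t 30.08 tcp [ 0.4528 -0.2139  0.216 ] yaw -167.22 | turn first 0.08 dx -0.2504 dy -0.2577 dz 0.0060 w 24.7 f 30.0 [ 1.  -0.1  0. ] j6 19.3
[(0.71, array([246. , 266.2,  23.8,  32.3])), (0.67, array([228. , 261.3,  23.2,  36.9])), (0.66, array([341.2,  92.4,  17.7,  30.9]))]
[351.  124.7] [353.8  98.7]
[(0.77, array([151.3, 216.2,  10.5,  15.6])), (0.54, array([143.7, 204. ,  18.4,   9.9]))]
[400.7 246.2] [410.2 244.9]
[(np.int64(95), np.int64(353), np.int64(354)), (np.int64(98), np.int64(348), np.int64(358)), (np.int64(101), np.int64(348), np.int64(358)), (np.int64(104), np.int64(347), np.int64(357)), (np.int64(107), np.int64(346), np.int64(358)), (np.int64(110), np.int64(345), np.int64(357)), (np.int64(113), np.int64(345), np.int64(357)), (np.int64(116), np.int64(345), np.int64(357)), (np.int64(119), np.int64(345), np.int64(357)), (np.int64(122), np.int64(345), np.int64(357)), (np.int64(125), np.int64(350), np.int64(354))]
```

>>> apply_moves:
  moves:
    - [[0,0,-0.012],0]
    - [[-0.0228,-0.0234,0],0]
    - [[-0.0228,-0.0234,0],0]
    - [[-0.0228,-0.0234,0],0]
    - [[-0.0228,-0.0234,0],0]

```text
time_s: 30.75
tcp_pos: [0.5204, -0.1021, 0.2199]
ee_rot: [[0.219, -0.976, -0.003], [-0.976, -0.219, -0.0], [-0.001, 0.003, -1.0]]
wrist_force: [-0.0, -0.1, -1.0]
gripper_width: 0.282
gripper_force: 30.0
```

>>> apply_moves:
  moves:
    - [[-0.0228,-0.0234,0],0]
    - [[-0.0228,-0.0234,0],0]
    - [[-0.0228,-0.0234,0],0]
    - [[-0.0228,-0.0234,0],0]
    - [[-0.0228,-0.0234,0],0]

```text
time_s: 31.17
tcp_pos: [0.6096, 0.0351, 0.2194]
ee_rot: [[0.22, -0.975, -0.004], [-0.975, -0.22, -0.001], [0.0, 0.004, -1.0]]
wrist_force: [0.6, -0.5, -1.0]
gripper_width: 0.284
gripper_force: 30.0
```

>>> apply_moves:
  moves:
    - [[-0.0228,-0.0234,0],0]
    - [[-0.0228,-0.0234,0],0]
    - [[0,0,0],0]
    - [[0,0,0],0]
    - [[0,0,0],0]

```text
time_s: 31.58
tcp_pos: [0.6444, 0.0882, 0.2196]
ee_rot: [[0.22, -0.975, -0.004], [-0.975, -0.22, -0.001], [0.0, 0.004, -1.0]]
wrist_force: [-0.6, -0.9, -0.4]
gripper_width: 0.284
gripper_force: 30.0
```

```bash
python3 g.py .6485 .0866 .14 192.7
```

```text
t 31.58 tcp [0.6444 0.0882 0.2196] yaw -167.28 | turn first 0.02 dx 0.0025 dy -0.0036 dz 0.0796 w 24.7 f 30.0 [-0.6 -0.9 -0.4] j6 -9.3
```

>>> apply_moves:
  moves:
    - [[0.0025,-0.004,0.02],0]
    - [[0,0,0.02],0]
    - [[0,0,0.02],0]
    - [[0,0,0],0]
    - [[0,0,0],0]

```text
time_s: 32.0
tcp_pos: [0.6487, 0.0855, 0.1607]
ee_rot: [[0.219, -0.976, -0.003], [-0.976, -0.219, -0.002], [0.001, 0.003, -1.0]]
wrist_force: [-0.4, -0.1, -0.2]
gripper_width: 0.281
gripper_force: 30.0
```

```bash
python3 g.py .649 .087 .0857 192.7
python3 - <<'E'
from h import *
S=imaging.capture("side");p=r.sense()["tcp_pos"]
print([(round(o["confidence"],2),(np.array(o["extent"])*[560,420,560,420]).round(1)) for o in models.cut_out(S,"vial_a")])
print(*[proj(S,[p[0],p[1],p[2]-.0396+z]).round(1) for z in(0,.062)])
E
```

```text
t 32.0 tcp [0.6487 0.0855 0.1607] yaw -167.36 | turn first -0.06 dx -0.0014 dy -0.0007 dz 0.0750 w 24.4 f 30.0 [-0.4 -0.1 -0.2] j6 -9.0
[(0.92, array([210.4, 152.2,  15. ,  30.9])), (0.59, array([245.1, 264.3,  24.4,  34.3])), (0.59, array([230.4, 262.5,  21.1,  34.5]))]
[218.5 182.1] [216.5 153. ]
```

>>> apply_moves:
  moves:
    - [[-0.001,-0.0005,0.015],0]
    - [[0,0,0.015],0]
    - [[0,0,0.015],0]
    - [[0,0,0.012],0]
    - [[0,0,0],0]

```text
time_s: 32.52
tcp_pos: [0.649, 0.0875, 0.1031]
ee_rot: [[0.219, -0.976, -0.003], [-0.976, -0.219, -0.001], [0.0, 0.003, -1.0]]
wrist_force: [0.2, 0.3, -1.6]
gripper_width: 0.281
gripper_force: 30.0
```

>>> apply_moves:
  moves:
    - [[0,0,0.005],0]
    - [[0,0,0.004],0]
    - [[0,0,0],0]
    - [[0,0,0],0]

```text
time_s: 32.85
tcp_pos: [0.6503, 0.088, 0.096]
ee_rot: [[0.22, -0.976, 0.001], [-0.976, -0.22, 0.0], [0.0, -0.001, -1.0]]
wrist_force: [0.7, -0.7, -0.9]
gripper_width: 0.278
gripper_force: 30.0
```

>>> apply_moves:
  moves:
    - [[0,0,0.003],0]
    - [[0,0,0.002],0]
    - [[0,0,0],0]
    - [[0,0,0],0]

```text
time_s: 33.18
tcp_pos: [0.6502, 0.0879, 0.0906]
ee_rot: [[0.22, -0.976, 0.0], [-0.976, -0.22, -0.0], [0.0, -0.0, -1.0]]
wrist_force: [0.8, -1.9, -0.4]
gripper_width: 0.283
gripper_force: 30.0
```

```bash
python3 g.py .649 .087 .0857 192.7
```

```text
t 33.18 tcp [0.6502 0.0879 0.0906] yaw -167.29 | turn first 0.01 dx 0.0006 dy 0.0013 dz 0.0049 w 24.6 f 30.0 [ 0.8 -1.9 -0.4] j6 -9.1
```

>>> apply_moves:
  moves:
    - [[0,0.001,0.002],0]
    - [[0,0,0.001],0]
    - [[0,0,0],0]
    - [[0,0,0],0]

```text
time_s: 33.52
tcp_pos: [0.649, 0.0876, 0.0876]
ee_rot: [[0.22, -0.976, -0.0], [-0.976, -0.22, -0.0], [0.0, 0.0, -1.0]]
wrist_force: [1.4, -3.1, -0.0]
gripper_width: 0.283
gripper_force: 30.0
```

>>> apply_moves:
  moves:
    - [[0,0,0.001],0]
    - [[0,0,0],0]
    - [[0,0,0],0]

```text
time_s: 33.77
tcp_pos: [0.6491, 0.0876, 0.0866]
ee_rot: [[0.22, -0.976, 0.0], [-0.976, -0.22, -0.0], [0.0, 0.0, -1.0]]
wrist_force: [0.3, -4.6, 1.6]
gripper_width: 0.286
gripper_force: 30.0
```

>>> apply_moves:
  moves:
    - [[0,0,0.001],0]
    - [[0,0,0],0]
    - [[0,0,0],0]

```text
time_s: 34.02
tcp_pos: [0.6491, 0.0875, 0.086]
ee_rot: [[0.22, -0.975, 0.0], [-0.975, -0.22, -0.0], [0.0, -0.0, -1.0]]
wrist_force: [-0.3, -5.1, 3.4]
gripper_width: 0.283
gripper_force: 30.0
```

>>> apply_moves:
  moves:
    - [[0.001,0,0],0]
    - [[0.001,0,0],0]
    - [[0,0,0],0]
    - [[0,0,0],0]

```text
time_s: 34.35
tcp_pos: [0.6495, 0.0863, 0.0857]
ee_rot: [[0.22, -0.975, 0.0], [-0.975, -0.22, 0.001], [-0.0, -0.0, -1.0]]
wrist_force: [-2.3, -1.7, 5.2]
gripper_width: 0.284
gripper_force: 30.0
```

>>> apply_moves:
  moves:
    - [[0,0,0.001],0]
    - [[0,0,0],0]
    - [[0,0,0],0]

```text
time_s: 34.6
tcp_pos: [0.6497, 0.086, 0.0856]
ee_rot: [[0.221, -0.975, 0.001], [-0.975, -0.221, -0.0], [0.0, -0.001, -1.0]]
wrist_force: [-2.4, -1.5, 8.1]
gripper_width: 0.281
gripper_force: 30.0
```

```bash
python3 g.py .649 .087 .0857 192.7
python3 - <<'E'
from h import *
S=imaging.capture("side")
cv2.imwrite("pics/s10.png",cv2.resize(S["frame"][120:240,175:295],(600,600),interpolation=cv2.INTER_CUBIC))
o=[o for o in models.cut_out(S,"vial_a")]
for q in o: print(round(q["confidence"],2),(np.array(q["extent"])*[560,420,560,420]).round(1))
o=[q for q in o if q["extent"][1]*420<200 and q["extent"][0]*560<240]
if o:
  ys,xs=np.nonzero(o[0]["region"]);print([(y,xs[ys==y].min(),xs[ys==y].max()) for y in np.unique(ys)][::2])
p=[.649,.087]
print(*[proj(S,[p[0],p[1],z]).round(1) for z in(.046,.082,.096,.108)])
E
```

```text
t 34.6 tcp [0.6497 0.086  0.0856] yaw -167.26 | turn first 0.04 dx -0.0011 dy 0.0004 dz -0.0001 w 24.5 f 30.0 [-2.4 -1.5  8.1] j6 -8.9
0.63 [211.5 186.   12.4  17.9]
0.61 [232.4 263.7  17.7  31.8]
0.55 [247.  265.1  22.8  33.9]
[(np.int64(189), np.int64(216), np.int64(221)), (np.int64(191), np.int64(214), np.int64(223)), (np.int64(193), np.int64(213), np.int64(223)), (np.int64(195), np.int64(213), np.int64(223)), (np.int64(197), np.int64(213), np.int64(223)), (np.int64(199), np.int64(213), np.int64(222)), (np.int64(201), np.int64(213), np.int64(222)), (np.int64(203), np.int64(213), np.int64(223)), (np.int64(205), np.int64(214), np.int64(222))]
[221.  215.4] [220.  200.3] [219.5 194.2] [219.2 189. ]
```

>>> apply_moves:
  moves:
    - [[0,0,-0.001],0]
    - [[0,0,0],0]
    - [[0,0,0],0]
    - [[0,0,0],0]
    - [[0,0,0],0]
  hand: 0.046

```text
time_s: 35.12
tcp_pos: [0.6492, 0.0862, 0.0848]
ee_rot: [[0.22, -0.975, -0.001], [-0.975, -0.22, 0.0], [-0.0, 0.001, -1.0]]
wrist_force: [0.2, -0.5, -0.0]
gripper_width: 0.51
gripper_force: 0.0
```

>>> apply_moves:
  moves:
    - [[0,0,-0.01],0]
    - [[0,0,-0.02],0]
    - [[0,0,-0.03],0]
    - [[0,0,-0.03],0]
    - [[0,0,-0.03],0]

```text
time_s: 35.53
tcp_pos: [0.6494, 0.0858, 0.2074]
ee_rot: [[0.22, -0.975, 0.0], [-0.975, -0.22, -0.0], [0.0, -0.0, -1.0]]
wrist_force: [0.5, 0.2, -0.4]
gripper_width: 0.528
gripper_force: 0.0
```

>>> apply_moves:
  moves:
    - [[0,0,-0.03],0]
    - [[0,0,0],0]
    - [[0,0,0],0]

```text
time_s: 35.78
tcp_pos: [0.6505, 0.0863, 0.239]
ee_rot: [[0.22, -0.975, 0.006], [-0.975, -0.22, 0.002], [-0.001, -0.006, -1.0]]
wrist_force: [0.4, -0.2, -0.9]
gripper_width: 0.529
gripper_force: 0.0
```

Run:
```python
from h import *
S=imaging.capture("side")
cv2.imwrite("pics/s11.png",cv2.resize(S["frame"][140:320,150:330],(600,600),interpolation=cv2.INTER_CUBIC))
```

```text
(no output)
```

View pics/s11.png

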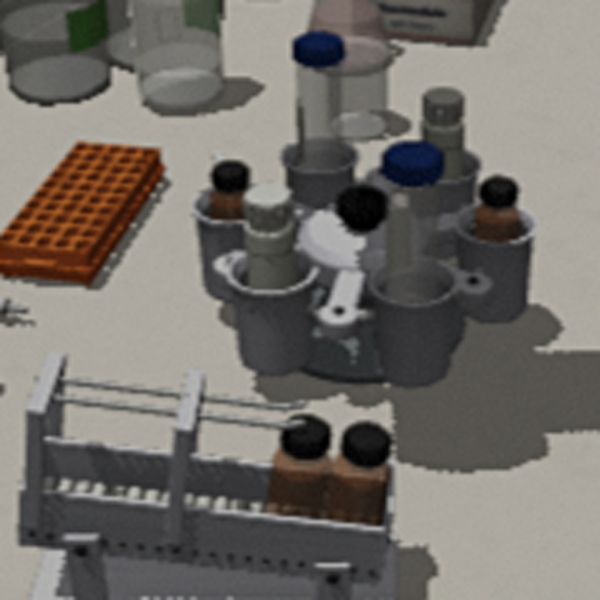

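All six buckets are loaded with matching pairs opposite each other: vials at (230,175) and (498,195), bottles at (268,200) and (442,105), tubes at (318,48) and (413,162). The two lane vials sit at the stop, at (305,435) and (365,445). Handing in.

```bash
python3 -c "
from station import r
print(r.finish_job())"
```

```text
the job is handed in; nothing more can be done
None
```

The job is handed in at about 36 s of the 74 s allowed: the tube, bottle and front vial were each lowered to the bottom of the bucket opposite their match, and the last picture shows all three in place with the other two vials at the lane's stop; the front vial was set upright on the bench and regripped on the way.

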